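Load the purple-capped tube into the centrifuge bucket

TASK

Pull the purple-capped sample tube straight up out of the orange rack and put it, cap up, into the round aluminium centrifuge bucket, lowering it close to the bucket's floor before letting go rather than dropping it in. Leave the blue-capped and yellow-capped tubes standing in the rack.

Things in the scene. Friction and masses are not known exactly. Their poses are not given: they have to be found in the camera images.
- purple_center (a point): Purple-capped sample tube to load, standing loosely upright in the orange rack: frosted tube of 16 mm diameter, white label, straight round cap (18 mm diameter) forming the top 25 mm; 115 mm long, about 20 g; the upper 65 mm stands clear of the rack. The point is on its axis half-way up, 57.5 mm from foot and top; z points to the cap. Nothing stands within 50 mm of its axis above the rack.
- blue_center (a point): A like tube with a blue cap, to be left in the rack; point half-way up on its axis, z to the cap. The rack: an orange block 120 x 120 mm, 60 mm high, fixed to the bench at any turn, with four wells 18 mm wide and 50 mm deep (floor 10 mm above the bench) at the corners of a 72 mm square; one is empty.
- yellow_center (a point): A like tube with a yellow cap, to be left in the rack; point half-way up on its axis, z to the cap. (The blue tray packed with yellow caps at the far edge of the bench is no part of the task.)
- bucket: The centrifuge bucket: open round upright cup of bare aluminium on a thin black disc, fixed to the bench. Outer diameter 56 mm, wall 4 mm, mouth 48 mm wide; rim 80 mm and inner floor 8 mm above the bench. A tube let go in it leans on the wall by up to 25 degrees, its cap above the rim. Origin at the centre of its underside, on the bench; z up.

How it is judged:
By the outcome, as a careful person would: the job done as asked, in the order asked, and still so for the second after the job is handed in, with the robot touching nothing.
It also fails if it takes over 40 s, if anything falls off the work surface, if the arm or the gripper's body presses on something with over 40 N, if the wrist force passes 120 N, or if a joint passes its speed limit or range.

ROBOT

A 7-joint arm with a two-finger parallel gripper is mounted at the origin on the work surface. World frame = base frame: x ahead of the robot, y to its left, z up, the work surface at z = 0. Lengths are in mm, angles in rad, forces in N, time in s.
With the tool pointing down it reaches from about 425 to 825 mm from the base axis. Payload 3.6 kg.
Tool frame: the origin (TCP) lies at the centre of the arm's flange, where the gripper is bolted on; the fingertips stand 173 mm ahead of it and the grasp point (between the pads) lies 155 mm ahead of it; z points along the fingers, x is the direction in which the jaws open and shut, and the axes are right-handed (so a half turn about z gives the same grasp; the last joint's range is limited). The gripper opens to 85 mm and grips with 20 to 120 N. Pads are 22 mm wide; open, the fingers measure 114 mm over their backs; the gripper's body (76 mm by 85 mm) begins 54 mm behind the grasp point. The pads swing forward as they close: fully open they stand 13 mm farther back than shut.
Start: joints at [-1.24, 0.615, -0.013, 1.423, 0.008, 1.103, -0.04], TCP at [227.614, 608.825, 404.697] pointing down, gripper open.
Joint ranges: [-3.12, 3.12], [-0.3, 2.06], [-1.34, 1.32], [0.26, 2.42], [-1.36, 4.5], [0.01, 1.98], [-2.84, 2.84]. Speed limits (rad/s): [2.79, 2.79, 3.14, 3.14, 3.14, 3.14, 3.14].

INTERFACE

Orientations are given as a unit quaternion [x, y, z, w].
In Python, from station import status, imaging, job gives the robot as it stands.
- The arm moves only by the tool arm_command, never from a script. Its argument "deltas" is a list of rows, each a list of 3 entries, a list of its own where there are three numbers: the shift along the tool's x, y, z in units of 40 mm (1.0 is 40 mm), then the turn, a rotation vector about the tool's x, y, z in rad, then the finger opening in mm, from 0 to 85.4. In form: [[[tx, ty, tz], [rx, ry, rz], fingers], ...]. A call has 1 to 12 rows; each row is the pose to reach, as a shift and turn from the pose commanded when the call began, along the tool's axes at that moment; what a row does not reach only later rows make up. A row lasts 1/12 s, in which the tool goes at most 41.7 mm and 7.16 degrees, less where a joint would pass 70% of its speed; a pose out of reach is approached as far as the arm can. A call with a gripper value outside its range is refused whole. The fingers move at their own pace and stop on an object; the grip force is fixed at half the most. Time passes only in rows, so rows that repeat a pose let the fingers close. It gives the time, the measured TCP pose, the force and the opening at its end, in the units of the state.
- status.observe(): the state, without advancing time (a new reading comes with each control period).
- imaging.grab_frame(name): name is "scene" or "top" or "wrist"; returns the picture (480x640x3 uint8, red, green, blue); there is no depth.
- imaging.get_calibration(name): a dict with "mtx" (3x3 intrinsics, pixels), "k1" (the pictures are not rectified: a ray, as slopes to the right and down, at radius r is drawn at 1 + k1 r^2 times it, then the intrinsics apply), "xyz" and "attitude" of the camera in the world. Camera axes: x right, y down, z forward; pixel columns grow to the right and rows downward; lengths in mm; the calibration is good to about 2 mm. A picture is of the moment at which its call begins: read the wrist's pose just before it. get_calibration takes no time and is no camera call; for the wrist camera it gives the pose at the moment of the call.
- job.sign_off(): hands the job in, once; it reports no verdict.
The state is a dict: "clock": time; "joint_positions": joint angles; "joint_velocities": joint speeds; "tau": joint torques, N m; "position": TCP position; "orientation": TCP orientation; "ft_force": force on the tool from outside, world axes, zero at the start; "moment": the same for the moment, N m; "width": finger opening in mm.
Only numpy, scipy, OpenCV 4.12 (cv2) and the standard library are available. Lean on these libraries where they do the work, as an engineer would, in place of code of your own. Each camera call takes 0.05 s, during which the arm holds its last target.

## Working session

There is one attempt and no reset: what is moved stays moved. The work goes in short steps, Python scripts to look and compute and a tool call to move; the robot and the scene stay as the last step left them, time stands still between calls to the robot, and variables do not carry over. Pictures are saved under pics/ and viewed, and the job is handed in when it is done.

Besides the shell and the picture viewer there is one more tool, called after ">>>" as name(argument=value, ...), one argument or row to a line, values as JSON. arm_command: Moves the arm, as the interface text tells. Its arguments: {"type":"object","properties":{"deltas":{"type":"array","items":{"type":"array"}}},"required":["deltas"]}

```bash
mkdir -p pics; ls
python3 - <<'E'
from station import status, imaging, job
import cv2
s=status.observe(); print({k:s[k] for k in ("clock","position","orientation","ft_force","width")})
for n in("scene","top","wrist"):
    print(n,imaging.get_calibration(n)); cv2.imwrite(f"pics/{n}0.png",imaging.grab_frame(n)[:,:,::-1])
E
```

```text
pics
{'clock': 0.0, 'position': array([227.47181517, 608.5483101 , 403.52356006]), 'orientation': array([ 8.21614425e-01,  5.70042128e-01, -1.07199153e-03,  7.47443676e-04]), 'ft_force': array([ 0.73260813, -0.67115824,  0.12445807]), 'width': 85.53641927216998}
scene {'mtx': array([[487.9693085 ,   0.        , 320.39516918],
       [  0.        , 487.9693085 , 240.21277427],
       [  0.        ,   0.        ,   1.        ]]), 'k1': 0.028634431496921513, 'xyz': array([1050.75409327, -369.66177107,  586.46426573]), 'attitude': array([ 0.80710398,  0.41370777, -0.19060104, -0.37563319])}
top {'mtx': array([[480.85750224,   0.        , 319.4406733 ],
       [  0.        , 480.85750224, 242.57305966],
       [  0.        ,   0.        ,   1.        ]]), 'k1': -0.03233437533924495, 'xyz': array([525.73102412, -36.75653544, 870.33393855]), 'attitude': array([ 0.70697504, -0.70632272,  0.01280527, -0.03362339])}
wrist {'mtx': array([[345.92818535,   0.        , 316.19037298],
       [  0.        , 345.92818535, 237.85471197],
       [  0.        ,   0.        ,   1.        ]]), 'k1': 0.009579351822330499, 'xyz': array([154.20836604, 635.55130761, 373.34676017]), 'attitude': array([0.81186145, 0.56314835, 0.08698096, 0.12719761])}
```

View pics/scene0.png

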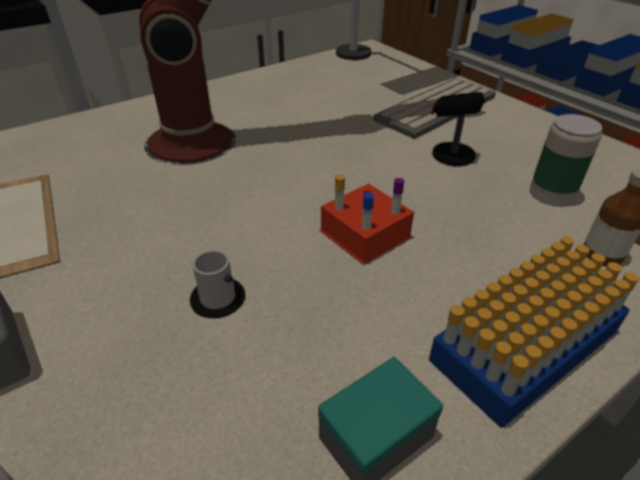

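View pics/top0.png

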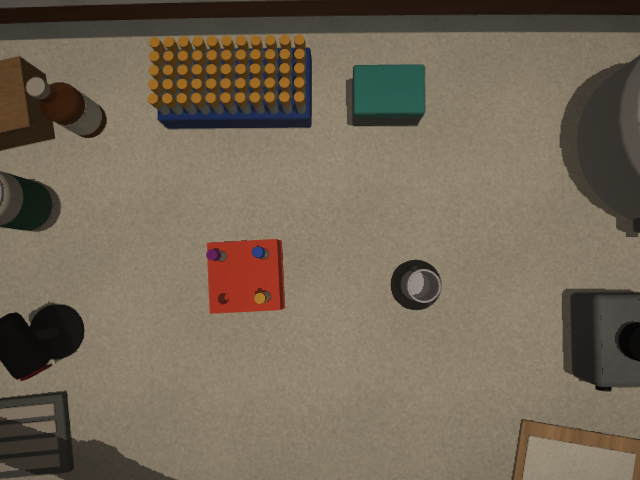

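View pics/wrist0.png

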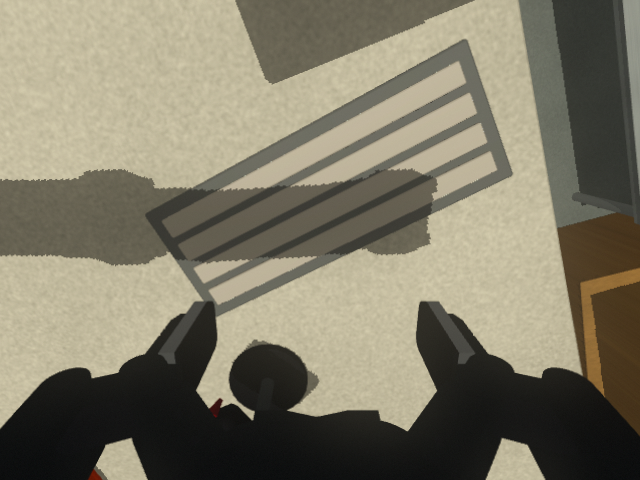

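The scene view shows the purple cap at about (398,187), blue at (368,201), yellow at (340,185) and the bucket at (213,265). In the top view, purple is at (213,254), blue (258,252), yellow (260,297), the empty well (223,298) and the bucket rim about (424,286). The wrist view shows no target.

```bash
cat > h.py <<'E'
import numpy as np, cv2
from scipy.spatial.transform import Rotation as R
from station import status, imaging, job
def ray(c,uv):
    n=cv2.undistortPoints(np.array(uv,float).reshape(-1,1,2),c["mtx"],np.array([c["k1"],0,0,0.]))[:,0]
    d=R.from_quat(c["attitude"]).apply(np.c_[n,np.ones(len(n))]); return c["xyz"],d
def plane(c,uv,z):
    o,d=ray(c,uv); return o+d*((z-o[2])/d[:,2])[:,None]
def tri(rays):
    A=np.zeros((3,3));b=np.zeros(3)
    for o,d in rays:
        d=d/np.linalg.norm(d);P=np.eye(3)-np.outer(d,d);A+=P;b+=P@o
    p=np.linalg.solve(A,b);return p,[np.linalg.norm(np.cross(p-o,d/np.linalg.norm(d))) for o,d in rays]
HUE={"purple":(135,165),"blue":(108,125),"yellow":(12,28)}
def cap(img,col,roi):
    h=cv2.cvtColor(img,cv2.COLOR_RGB2HSV);lo,hi=HUE[col]
    m=cv2.inRange(h,(lo,110,40),(hi,255,255));k=np.zeros_like(m);x0,y0,x1,y1=roi;k[y0:y1,x0:x1]=m[y0:y1,x0:x1]
    n,l,s,ce=cv2.connectedComponentsWithStats(k)
    if n<2:return None
    i=1+np.argmax(s[1:,4]);return ce[i],s[i]
E
python3 - <<'E'
from h import *
I={n:cv2.imread(f"pics/{n}0.png")[:,:,::-1].copy() for n in("scene","top")}
C={n:imaging.get_calibration(n) for n in I}
for col in HUE:
    rs=[]
    for n,roi in(("scene",(310,160,420,240)),("top",(200,235,290,315))):
        r=cap(I[n],col,roi);print(col,n,r)
        rs.append((C[n]["xyz"],ray(C[n],r[0])[1][0]))
    print(tri(rs),plane(C["top"],cap(I["top"],col,(200,235,290,315))[0],112.5),plane(C["scene"],cap(I["scene"],col,(310,160,420,240))[0],112.5))
a=cv2.resize(I["top"][250:320,380:460],None,fx=7,fy=7);b=cv2.resize(I["scene"][240:320,180:260],None,fx=6,fy=6)
cv2.imwrite("pics/bk_t.png",a[:,:,::-1]);cv2.imwrite("pics/bk_s.png",b[:,:,::-1])
# bucket disc + orange
h=cv2.cvtColor(I["top"],cv2.COLOR_RGB2HSV)
m=cv2.inRange(h,(0,180,90),(10,255,255))
c=max(cv2.findContours(m,0,2)[0],key=cv2.contourArea);print(cv2.minAreaRect(c),plane(C["top"],cv2.boxPoints(cv2.minAreaRect(c)),60))
E
```

```text
purple scene (array([398.09243697, 185.79831933]), array([394, 179,  10,  15, 119], dtype=int32))
purple top (array([213.33070866, 254.44094488]), array([207, 249,  14,  12, 127], dtype=int32))
(array([556.70996274, 154.36389153, 113.04187727]), [np.float64(0.10277445059356856), np.float64(0.10277445059363209)]) [[556.66907088 154.41616712 112.5       ]] [[556.18324589 155.06738006 112.5       ]]
blue scene (array([367.64925373, 200.79104478]), array([364, 193,   9,  17, 134], dtype=int32))
blue top (array([257.86538462, 251.99038462]), array([252, 247,  13,  11, 104], dtype=int32))
(array([560.47386429,  82.95293449, 113.19867722]), [np.float64(0.19815540403390738), np.float64(0.1981554040338871)]) [[560.62361549  83.2259808  112.5       ]] [[559.6651576   83.43424618 112.5       ]]
yellow scene (array([339.42553191, 182.04964539]), array([335, 174,  10,  17, 141], dtype=int32))
yellow top (array([260.54961832, 297.48091603]), array([254, 292,  14,  12, 131], dtype=int32))
(array([489.03542909,  78.21018473, 113.71660312]), [np.float64(0.14607034507482322), np.float64(0.14607034507491387)]) [[488.89371904  78.27352191 112.5       ]] [[487.6566011   79.49561898 112.5       ]]
((243.37106323242188, 275.7918701171875), (70.77693939208984, 70.58668518066406), 87.27368927001953) [[579.80891437 179.87870966  60.        ]
 [585.50355296  59.26421898  60.        ]
 [466.44261914  52.7163497   60.        ]
 [460.15797835 172.17575056  60.        ]]
```

Run:
```python
import cv2
I=cv2.imread("pics/top0.png");cv2.imwrite("pics/rk_t.png",cv2.resize(I[230:320,195:295],None,fx=6,fy=6))
```

```text
(no output)
```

View pics/rk_t.png

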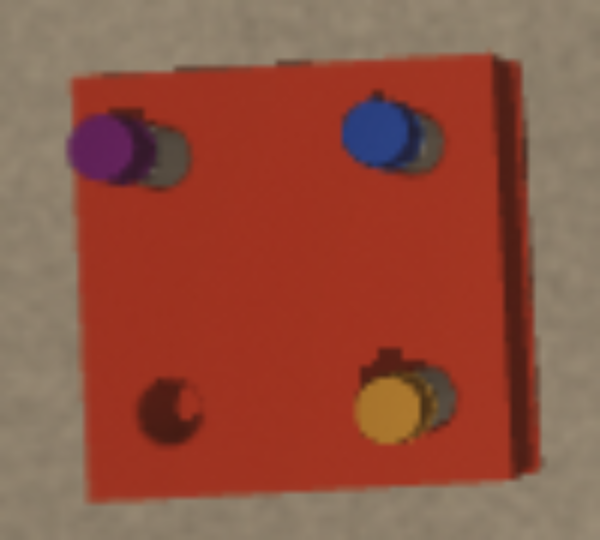

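View pics/bk_t.png

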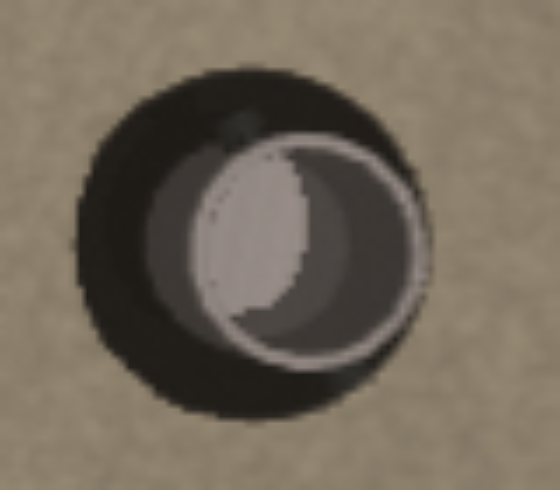

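View pics/bk_s.png

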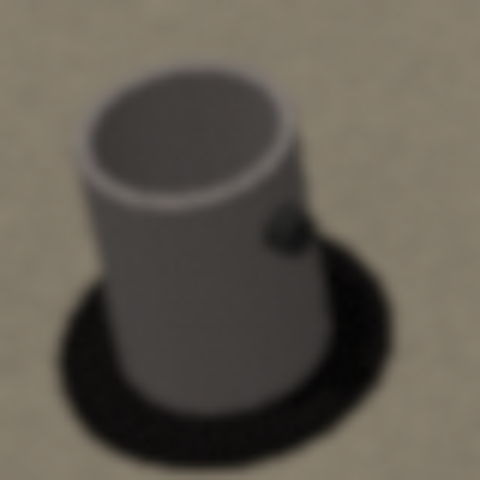

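Run:
```python
from h import *
T=imaging.get_calibration("top");S=imaging.get_calibration("scene")
print("rim top",plane(T,[[424.0,285.3]],80),"rim scene",plane(S,[[211.25,262.4]],80),"disc",plane(T,[[415.6,284.4]],2))
print("rim tri",tri([(T["xyz"],ray(T,[[424.0,285.3]])[1][0]),(S["xyz"],ray(S,[[211.25,262.4]])[1][0])]))
print("mic base",plane(S,[[455,152]],0),plane(T,[[57,331]],0),"mic top",tri([(T["xyz"],ray(T,[[22,345]])[1][0]),(S["xyz"],ray(S,[[459,104]])[1][0])]))
s=status.observe();print(s["position"],R.from_quat(s["orientation"]).as_matrix().round(4))
M=R.from_quat(s["orientation"]).as_matrix()
for p in([556.7,154.4,330],[556.7,154.4,267.5]):print(M.T@(np.array(p)-s["position"])/40)
```

```text
rim top [[ 507.87758119 -184.13953855   80.        ]] rim scene [[ 510.95858314 -183.25952116   80.        ]] disc [[ 507.70331486 -183.69149728    2.        ]]
rim tri (array([ 508.34770126, -183.48501095,   78.21428572]), [np.float64(1.094896026039195), np.float64(1.0948960260392206)])
mic base [[411.55223678 486.25666124   0.        ]] [[419.74654989 472.31184057   0.        ]] mic top (array([414.46009499, 456.99296667, 127.82860197]), [np.float64(3.0374422335777136), np.float64(3.037442233577815)])
[227.5267424  608.6286772  403.78988522] [[ 3.502e-01  9.367e-01 -7.000e-04]
 [ 9.367e-01 -3.502e-01 -1.900e-03]
 [-2.000e-03  0.000e+00 -1.000e+00]]
[-7.7512831  11.68473311  1.86062282]
[-7.74810398 11.68471964  3.42311959]
```

>>> arm_command(
  deltas=[
    [[-0.25, 0.4, 0], [0, 0, 0], 60],
    [[-0.7, 1.05, 0], [0, 0, 0], 55],
    [[-1.25, 1.9, 0], [0, 0, 0], 55],
    [[-1.8, 2.75, 0], [0, 0, 0], 55],
    [[-2.4, 3.6, 0], [0, 0, 0], 55],
    [[-3.0, 4.5, 0], [0, 0, 0], 55],
    [[-3.6, 5.4, 0], [0, 0, 0], 55],
    [[-4.2, 6.3, 0], [0, 0, 0], 55],
    [[-4.8, 7.2, 0], [0, 0, 0], 55],
    [[-5.4, 8.1, 0], [0, 0, 0], 55],
    [[-5.9, 8.9, 0], [0, 0, 0], 55],
    [[-6.2, 9.35, 0], [0, 0, 0], 55],
  ],
)

```text
clock: 1.15
position: [493.7, 240.6, 404.6]
orientation: [0.823, 0.567, -0.0, 0.002]
ft_force: [0.9, -0.3, 0.8]
width: 55.0
```

```bash
cat > w.py <<'E'
from h import *
import sys
def to(p):
    s=status.observe();M=R.from_quat(s["orientation"]).as_matrix()
    print(s["clock"],s["position"].round(1),"F",s["ft_force"].round(1),s["width"],"xdir",M[:,0].round(3),"z",M[:,2].round(4)); print("delta",(M.T@(np.array(p)-s["position"])/40).round(3))
E
python3 -c "
from w import *
to([556.7,154.4,330])"
```

```text
1.15 [493.7 240.6 404.6] F [ 0.9 -0.3  0.8] 54.955057678413795 xdir [ 0.356  0.934 -0.002] z [ 0.0015 -0.003  -1.    ]
delta [-1.448  2.235  1.874]
```

>>> arm_command(
  deltas=[
    [[-0.4, 0.6, 0], [0, 0, 0], 55],
    [[-0.9, 1.4, 0.1], [0, 0, 0], 55],
    [[-1.3, 2.0, 0.4], [0, 0, 0], 55],
    [[-1.48, 2.27, 0.9], [0, 0, 0], 55],
    [[-1.48, 2.27, 1.4], [0, 0, 0], 55],
    [[-1.48, 2.27, 1.6], [0, 0, 0], 55],
    [[-1.48, 2.27, 1.6], [0, 0, 0], 55],
    [[-1.48, 2.27, 1.6], [0, 0, 0], 55],
  ],
)

```text
clock: 1.82
position: [555.1, 159.3, 340.7]
orientation: [0.821, 0.571, -0.0, -0.0]
ft_force: [-0.0, 0.4, 0.7]
width: 55.0
```

Run:
```python
from w import *
to([556.7,154.4,267.5])
c=imaging.get_calibration("wrist");im=imaging.grab_frame("wrist");cv2.imwrite("pics/w1.png",im[:,:,::-1])
r=cap(im,"purple",(0,0,640,480));print(r)
if r:print(plane(c,r[0],118))
t=imaging.grab_frame("top");cv2.imwrite("pics/t1.png",t[:,:,::-1])
```

```text
1.8167 [555.1 159.3 340.7] F [-0.   0.4  0.7] 55.049737269136095 xdir [0.349 0.937 0.   ] z [-9.e-04  5.e-04 -1.e+00]
delta [-0.102  0.081  1.83 ]
(array([310.22403259, 266.48167006]), array([296, 247,  29,  40, 982], dtype=int32))
[[554.90171271 155.26058446 118.        ]]
```

View pics/w1.png

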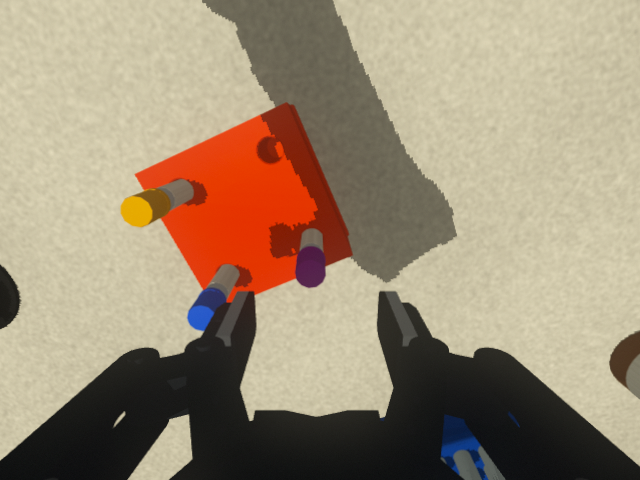

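The wrist view shows the purple cap at (310,266) between the fingers' lines. The blue cap at (205,310) is outside the left finger. The wrist ray agrees with the two-view point to about 2 mm, so I am going down.

>>> arm_command(
  deltas=[
    [[-0.1, 0.06, 0.2], [0, 0, 0], 50],
    [[-0.1, 0.06, 0.5], [0, 0, 0], 50],
    [[-0.1, 0.06, 0.9], [0, 0, 0], 50],
    [[-0.1, 0.06, 1.3], [0, 0, 0], 50],
    [[-0.1, 0.06, 1.6], [0, 0, 0], 50],
    [[-0.1, 0.06, 1.8], [0, 0, 0], 50],
    [[-0.1, 0.06, 1.82], [0, 0, 0], 50],
    [[-0.1, 0.06, 1.82], [0, 0, 0], 50],
  ],
)

```text
clock: 2.58
position: [556.3, 153.7, 267.9]
orientation: [0.822, 0.57, -0.0, 0.0]
ft_force: [0.8, 0.3, 0.3]
width: 50.3
```

Run:
```python
from w import *
to([556,154.7,267.5])
S=imaging.get_calibration("scene")
c=imaging.get_calibration("wrist");im=imaging.grab_frame("wrist");cv2.imwrite("pics/w2.png",im[:,:,::-1])
r=cap(im,"purple",(0,0,640,480));print(r)
if r:print(plane(c,r[0],115))
t=imaging.grab_frame("scene");cv2.imwrite("pics/s2.png",cv2.resize(t[130:270,310:450],None,fx=4,fy=4)[:,:,::-1])
```

```text
2.5833 [556.3 153.7 267.9] F [0.8 0.3 0.3] 50.32318540819879 xdir [ 0.35   0.937 -0.   ] z [-0.e+00 -1.e-04 -1.e+00]
delta [ 0.02  -0.016  0.01 ]
(array([318.62305901, 327.89402174]), array([ 296,  294,   46,   68, 2576], dtype=int32))
[[556.03015391 154.54090174 115.        ]]
```

View pics/w2.png

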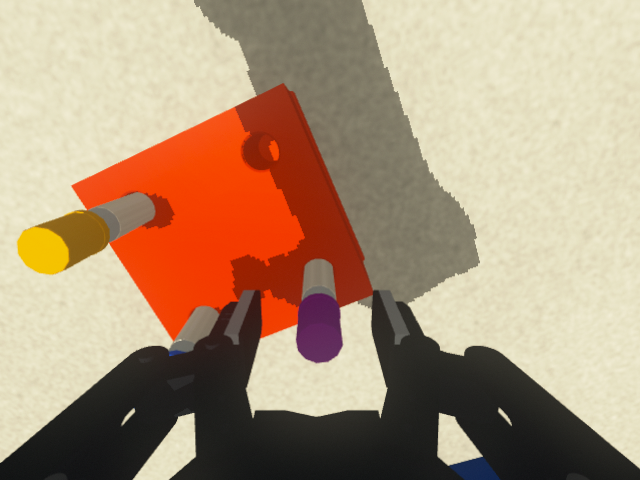

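View pics/s2.png

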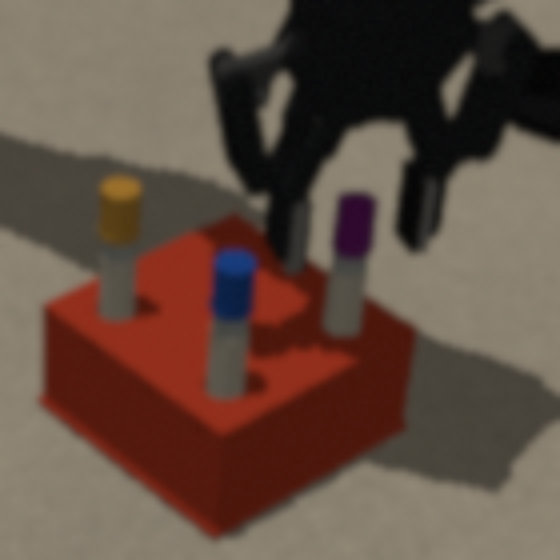

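The purple cap stands midway between the pads (wrist view 319,328), and the blue tube is clear of the fingers. Closing now.

>>> arm_command(
  deltas=[
    [[0, 0, 0], [0, 0, 0], 30],
    [[0, 0, 0], [0, 0, 0], 20],
    [[0, 0, 0], [0, 0, 0], 12],
    [[0, 0, 0], [0, 0, 0], 8],
    [[0, 0, 0], [0, 0, 0], 8],
    [[0, 0, 0], [0, 0, 0], 8],
    [[0, 0, 0], [0, 0, 0], 8],
    [[0, 0, 0], [0, 0, 0], 8],
  ],
)

```text
clock: 3.35
position: [556.6, 153.9, 268.7]
orientation: [0.822, 0.57, 0.001, 0.0]
ft_force: [-0.7, 0.5, 5.4]
width: 16.5
```

Run:
```python
from w import *
to([556,154.7,267.5])
im=imaging.grab_frame("wrist");cv2.imwrite("pics/w3.png",im[:,:,::-1])
t=imaging.grab_frame("scene");cv2.imwrite("pics/s3.png",cv2.resize(t[160:230,350:440],None,fx=8,fy=8)[:,:,::-1])
```

```text
3.35 [556.6 153.9 268.7] F [-0.7  0.5  5.4] 16.499919258814934 xdir [0.35  0.937 0.001] z [ 1.6e-03  5.0e-04 -1.0e+00]
delta [ 0.014 -0.022  0.029]
```

View pics/w3.png

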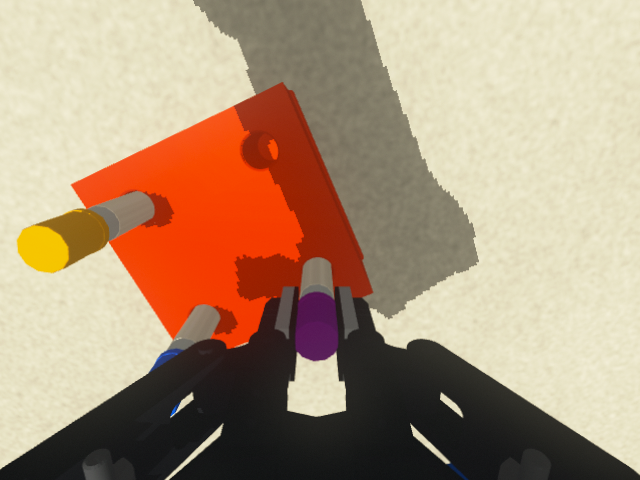

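View pics/s3.png

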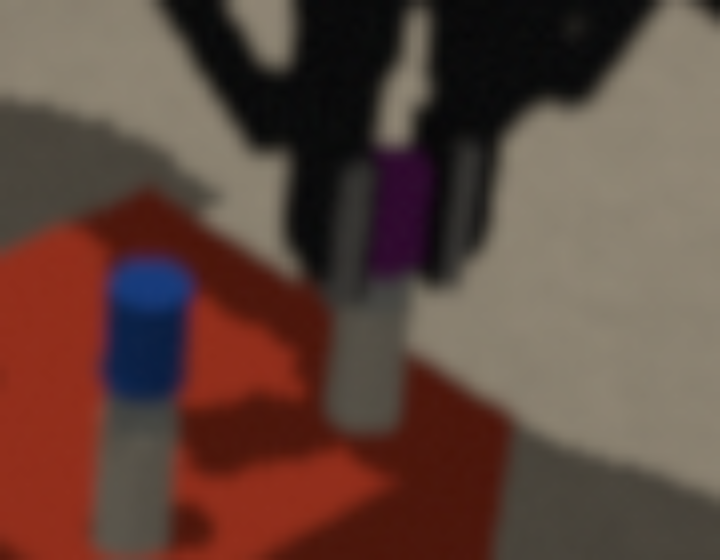

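The pads hold the cap squarely, with the tube upright (scene view: cap between pads, tube still in its well). Lifting straight up by 160 mm, because the path to the bucket passes over the blue tube.

>>> arm_command(
  deltas=[
    [[0, 0, -0.1], [0, 0, 0], 8],
    [[0, 0, -0.3], [0, 0, 0], 8],
    [[0, 0, -0.6], [0, 0, 0], 8],
    [[0, 0, -1.0], [0, 0, 0], 8],
    [[0, 0, -1.4], [0, 0, 0], 8],
    [[0, 0, -1.8], [0, 0, 0], 8],
    [[0, 0, -2.3], [0, 0, 0], 8],
    [[0, 0, -2.8], [0, 0, 0], 8],
    [[0, 0, -3.3], [0, 0, 0], 8],
    [[0, 0, -3.7], [0, 0, 0], 8],
    [[0, 0, -4.0], [0, 0, 0], 8],
    [[0, 0, -4.0], [0, 0, 0], 8],
  ],
)

```text
clock: 4.45
position: [556.5, 153.6, 430.9]
orientation: [0.822, 0.57, 0.002, 0.001]
ft_force: [0.5, 0.7, 0.2]
width: 16.2
```

Run:
```python
from w import *
to([508,-184,428])
im=imaging.grab_frame("wrist");cv2.imwrite("pics/w4.png",im[:,:,::-1])
t=imaging.grab_frame("scene");cv2.imwrite("pics/s4.png",cv2.resize(t[60:260,310:500],None,fx=3,fy=3)[:,:,::-1])
```

```text
4.45 [556.5 153.6 430.9] F [0.5 0.7 0.2] 16.206969774280896 xdir [0.35  0.937 0.003] z [ 0.0049  0.0013 -1.    ]
delta [-8.331  1.821  0.055]
```

View pics/s4.png

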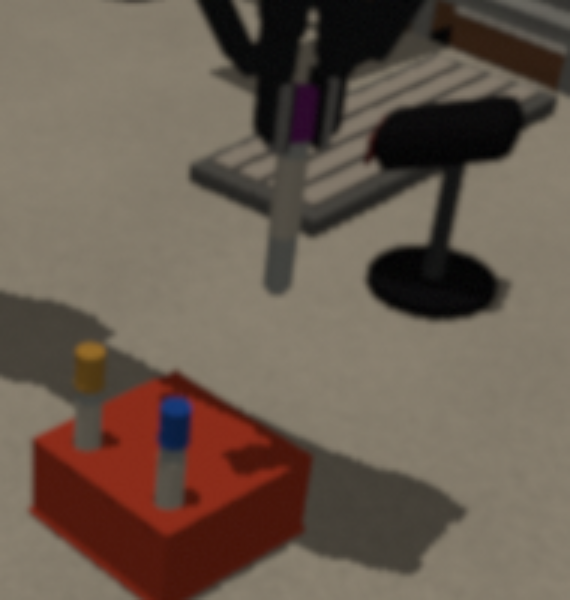

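View pics/w4.png

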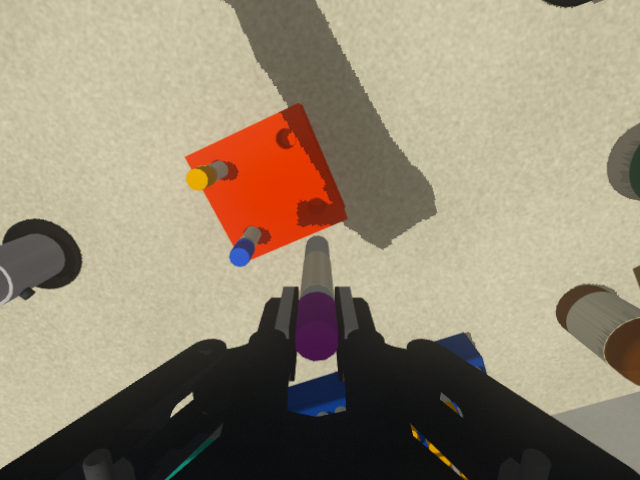

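The tube hangs straight in the jaws (wrist view: cap 318,325, foot 317,242). The blue and yellow tubes are still standing in the rack. Traversing to the bucket now.

>>> arm_command(
  deltas=[
    [[-0.2, 0.04, 0], [0, 0, 0], 8],
    [[-0.7, 0.15, 0], [0, 0, 0], 8],
    [[-1.4, 0.3, 0], [0, 0, 0], 8],
    [[-2.1, 0.46, 0], [0, 0, 0], 8],
    [[-2.9, 0.63, 0], [0, 0, 0], 8],
    [[-3.7, 0.81, 0], [0, 0, 0], 8],
    [[-4.5, 0.98, 0], [0, 0, 0], 8],
    [[-5.3, 1.16, 0], [0, 0, 0], 8],
    [[-6.1, 1.33, 0], [0, 0, 0], 8],
    [[-6.9, 1.51, 0], [0, 0, 0], 8],
    [[-7.6, 1.66, 0], [0, 0, 0], 8],
    [[-8.0, 1.75, 0], [0, 0, 0], 8],
  ],
)

```text
clock: 5.55
position: [507.7, -175.3, 426.7]
orientation: [0.823, 0.567, -0.002, -0.0]
ft_force: [-0.2, -0.5, -0.1]
width: 16.2
```

>>> arm_command(
  deltas=[
    [[-0.2, 0.04, 0.1], [0, 0, 0], 8],
    [[-0.33, 0.07, 0.5], [0, 0, 0], 8],
    [[-0.33, 0.07, 1.0], [0, 0, 0], 8],
    [[-0.33, 0.07, 1.3], [0, 0, 0], 8],
    [[-0.33, 0.07, 1.3], [0, 0, 0], 8],
    [[-0.33, 0.07, 1.3], [0, 0, 0], 8],
  ],
)

```text
clock: 6.05
position: [507.6, -183.1, 374.7]
orientation: [0.821, 0.571, -0.001, -0.001]
ft_force: [0.6, 0.4, -0.3]
width: 16.5
```

Run:
```python
from w import *
to([508,-184,273])
im=imaging.grab_frame("wrist");cv2.imwrite("pics/w5.png",im[:,:,::-1])
t=imaging.grab_frame("scene");cv2.imwrite("pics/s5.png",cv2.resize(t[100:330,120:320],None,fx=2.6,fy=2.6)[:,:,::-1])
t=imaging.grab_frame("top");cv2.imwrite("pics/t5.png",t[:,:,::-1])
```

```text
6.05 [ 507.6 -183.1  374.7] F [ 0.6  0.4 -0.3] 16.47084146744797 xdir [0.349 0.937 0.   ] z [-0.0031  0.0014 -1.    ]
delta [-0.018  0.027  2.543]
```

View pics/s5.png

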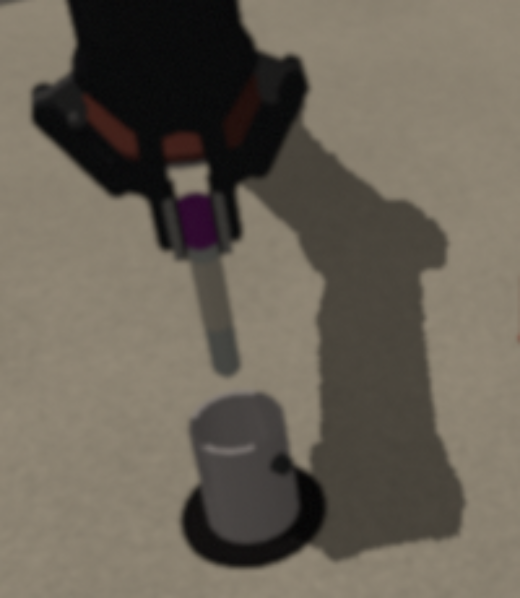

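View pics/w5.png

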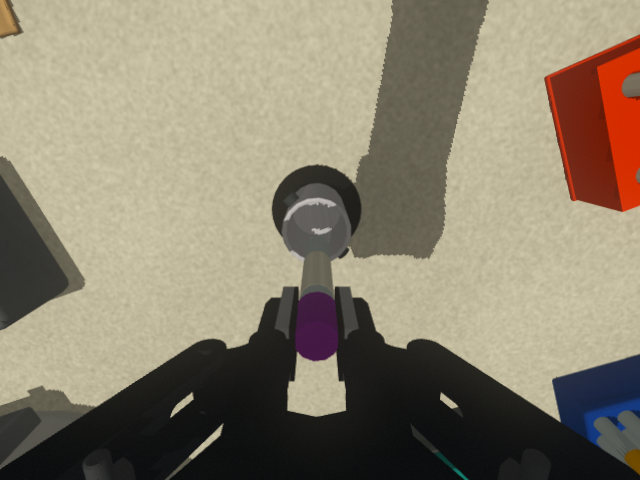

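Run:
```python
from w import *
c=imaging.get_calibration("wrist")
print("rim sides",plane(c,[[282,228],[352,228]],80), plane(c,[[317,199]],80),"foot",plane(c,[[317,258]],117))
```

```text
rim sides [[ 497.70957086 -209.18504012   80.        ]
 [ 517.33794615 -156.66267824   80.        ]] [[ 485.45772857 -174.70054623   80.        ]] foot [[ 518.18082517 -187.00504196  117.        ]]
```

The wrist view puts the rim centre at about (507.5,-183), matching the top-view (508,-184), so the tube is over the mouth. Lowering until the foot is about 3 mm above the bucket floor.

>>> arm_command(
  deltas=[
    [[0, 0, 0.2], [0, 0, 0], 8],
    [[0, 0, 0.5], [0, 0, 0], 8],
    [[0, 0, 0.8], [0, 0, 0], 8],
    [[0, 0, 1.1], [0, 0, 0], 8],
    [[0, 0, 1.4], [0, 0, 0], 8],
    [[0, 0, 1.7], [0, 0, 0], 8],
    [[0, 0, 2.0], [0, 0, 0], 8],
    [[0, 0, 2.25], [0, 0, 0], 8],
    [[0, 0, 2.45], [0, 0, 0], 8],
    [[0, 0, 2.57], [0, 0, 0], 8],
    [[0, 0, 2.6], [0, 0, 0], 8],
    [[0, 0, 2.6], [0, 0, 0], 8],
  ],
)

```text
clock: 7.2
position: [507.8, -183.9, 271.8]
orientation: [0.822, 0.57, -0.0, -0.0]
ft_force: [-0.5, -0.1, -0.1]
width: 16.0
```

Run:
```python
from w import *
to([508,-184,269])
im=imaging.grab_frame("wrist");cv2.imwrite("pics/w6.png",im[:,:,::-1])
t=imaging.grab_frame("scene");cv2.imwrite("pics/s6.png",cv2.resize(t[150:330,120:320],None,fx=3,fy=3)[:,:,::-1])
```

```text
7.2 [ 507.8 -183.9  271.8] F [-0.5 -0.1 -0.1] 16.020543900083585 xdir [ 0.35   0.937 -0.   ] z [-2.e-04  0.e+00 -1.e+00]
delta [-0.002  0.005  0.07 ]
```

View pics/s6.png

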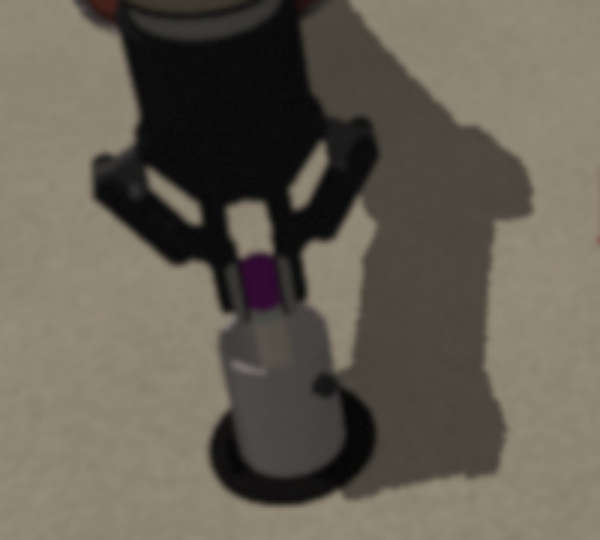

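View pics/w6.png

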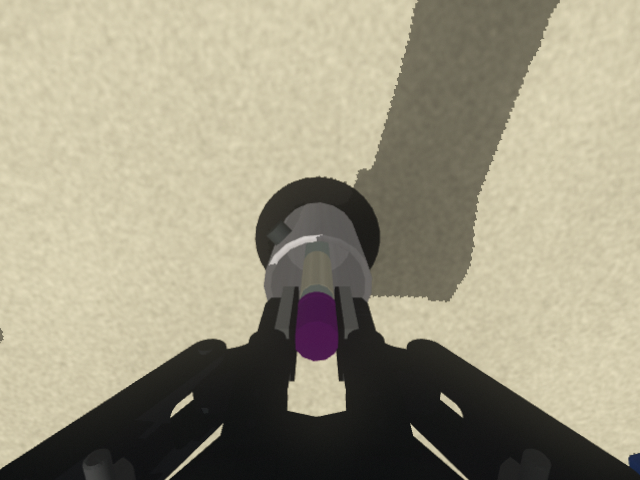

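The tube is inside the bucket, with its foot about 6 mm above the floor and no contact force. Going down another 4 mm.

>>> arm_command(
  deltas=[
    [[0, 0, 0.04], [0, 0, 0], 8],
    [[0, 0, 0.08], [0, 0, 0], 8],
    [[0, 0, 0.1], [0, 0, 0], 8],
    [[0, 0, 0.1], [0, 0, 0], 8],
  ],
)

```text
clock: 7.63
position: [507.7, -183.8, 267.9]
orientation: [0.822, 0.57, -0.0, -0.0]
ft_force: [-0.6, 0.6, -1.1]
width: 16.2
```

Foot about 2 mm above the floor. Releasing.

>>> arm_command(
  deltas=[
    [[0, 0, 0], [0, 0, 0], 22],
    [[0, 0, 0], [0, 0, 0], 30],
    [[0, 0, 0], [0, 0, 0], 40],
    [[0, 0, 0], [0, 0, 0], 55],
    [[0, 0, 0], [0, 0, 0], 70],
    [[0, 0, 0], [0, 0, 0], 85],
    [[0, 0, 0], [0, 0, 0], 85],
    [[0, 0, 0], [0, 0, 0], 85],
    [[0, 0, 0], [0, 0, 0], 85],
  ],
)

```text
clock: 8.38
position: [507.8, -183.9, 267.9]
orientation: [0.822, 0.57, -0.0, 0.0]
ft_force: [-0.7, 0.1, -1.7]
width: 85.0
```

Run:
```python
from w import *
to([508,-184,400])
im=imaging.grab_frame("wrist");cv2.imwrite("pics/w7.png",im[:,:,::-1])
t=imaging.grab_frame("scene");cv2.imwrite("pics/s7.png",cv2.resize(t[150:330,120:320],None,fx=3,fy=3)[:,:,::-1])
```

```text
8.3833 [ 507.8 -183.9  267.9] F [-0.7  0.1 -1.7] 84.95442868674799 xdir [ 0.35   0.937 -0.   ] z [-0. -0. -1.]
delta [-1.000e-03  7.000e-03 -3.302e+00]
```

View pics/w7.png

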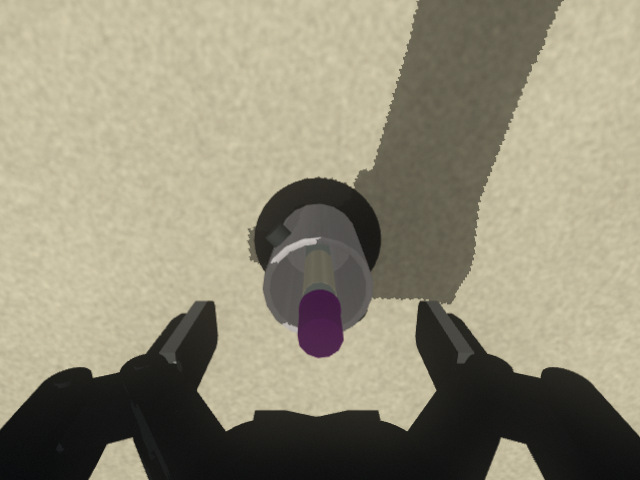

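View pics/s7.png

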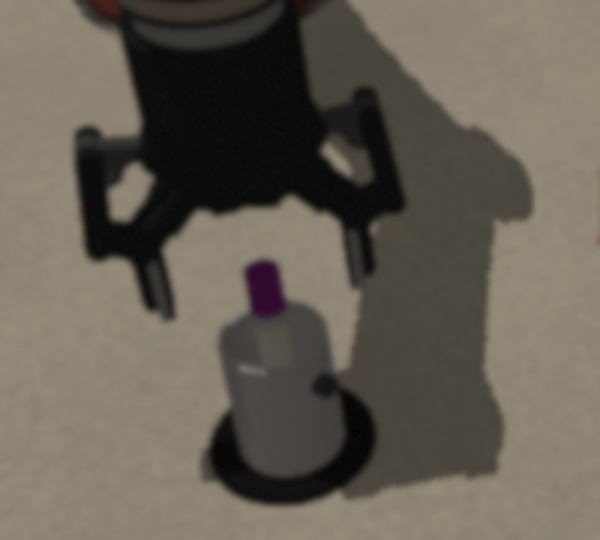

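The jaws are open and the tube stands freely in the bucket, cap up (wrist view 320,325). Retreating straight up.

>>> arm_command(
  deltas=[
    [[0, 0, -0.1], [0, 0, 0], 85],
    [[0, 0, -0.4], [0, 0, 0], 85],
    [[0, 0, -0.8], [0, 0, 0], 85],
    [[0, 0, -1.3], [0, 0, 0], 85],
    [[0, 0, -1.8], [0, 0, 0], 85],
    [[0, 0, -2.3], [0, 0, 0], 85],
    [[0, 0, -2.8], [0, 0, 0], 85],
    [[0, 0, -3.3], [0, 0, 0], 85],
    [[0, 0, -3.7], [0, 0, 0], 85],
    [[0, 0, -4.0], [0, 0, 0], 85],
    [[0, 0, -4.0], [0, 0, 0], 85],
    [[0, 0, -4.0], [0, 0, 0], 85],
  ],
)

```text
clock: 9.48
position: [507.6, -183.8, 428.4]
orientation: [0.822, 0.57, 0.0, 0.001]
ft_force: [-0.0, 0.0, -0.2]
width: 84.8
```

>>> arm_command(
  deltas=[
    [[0, 0, 0], [0, 0, 0], 85],
    [[0, 0, 0], [0, 0, 0], 85],
    [[0, 0, 0], [0, 0, 0], 85],
    [[0, 0, 0], [0, 0, 0], 85],
    [[0, 0, 0], [0, 0, 0], 85],
    [[0, 0, 0], [0, 0, 0], 85],
    [[0, 0, 0], [0, 0, 0], 85],
    [[0, 0, 0], [0, 0, 0], 85],
    [[0, 0, 0], [0, 0, 0], 85],
    [[0, 0, 0], [0, 0, 0], 85],
  ],
)

```text
clock: 10.32
position: [507.8, -183.9, 427.9]
orientation: [0.822, 0.57, -0.0, 0.0]
ft_force: [-0.6, -0.3, 0.8]
width: 85.0
```

Run:
```python
from w import *
to([508,-184,400])
im=imaging.grab_frame("wrist");cv2.imwrite("pics/w8.png",im[:,:,::-1])
t=imaging.grab_frame("scene");cv2.imwrite("pics/s8.png",t[:,:,::-1])
```

```text
10.3167 [ 507.8 -183.9  427.9] F [-0.6 -0.3  0.8] 85.01248423115133 xdir [ 0.35   0.937 -0.   ] z [ 0.e+00 -1.e-04 -1.e+00]
delta [-0.001  0.006  0.699]
```

View pics/w8.png

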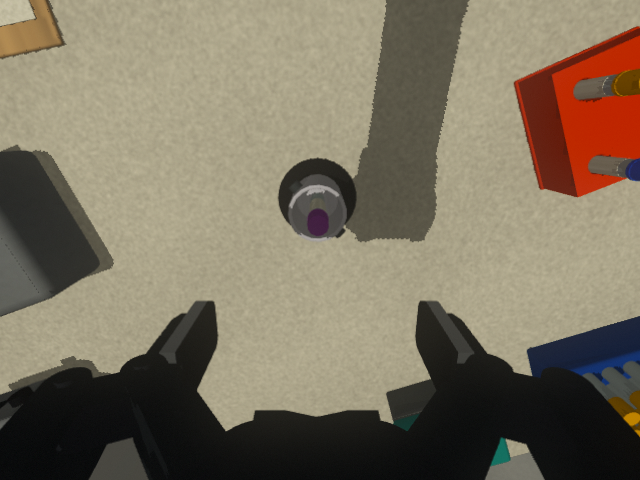

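View pics/s8.png

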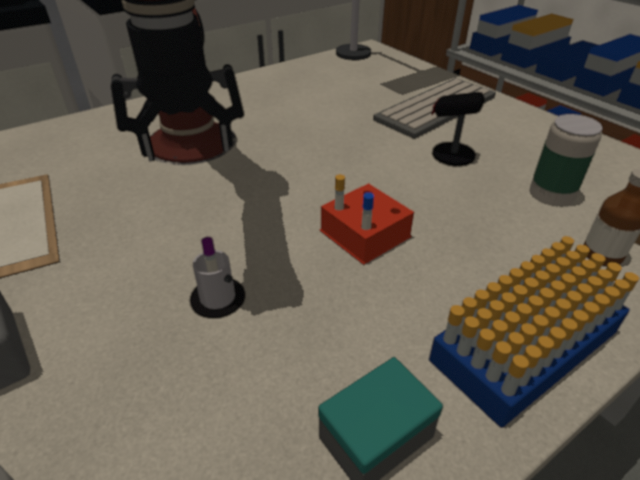

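The scene view shows the purple cap at (208,246), above the bucket rim. Blue (368,201) and yellow (340,183) still stand in the rack, and the gripper is clear. Handing in.

```bash
python3 -c "
from station import job
print(job.sign_off())"
```

```text
the job is handed in; nothing more can be done
None
```

I gripped the purple-capped tube by its cap, pulled it straight up out of the rack and carried it over the other tubes to the bucket. I lowered it until its foot was about 2 mm above the bucket floor by the arm's own reading, then let go and backed straight up. The job was handed in at about 10.4 s.

- **Final pictures:** the wrist and scene views show the purple tube in the bucket, cap up and above the rim. The blue and yellow tubes still stand in the rack, and the gripper is well clear of everything.
- **Forces:** the highest wrist force I read was about 5.5 N, while closing on the cap. I only read it at the end of each move.
- **Small disagreements:** the gripper reported an opening of 16.0–16.5 mm on the 18 mm cap, although the pictures showed the pads on the cap. The rim centre found from the scene camera was about 3 mm off the other views, so I used the top view, which the wrist view confirmed.

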